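# Gauge the porcelain thimbles and sort them

## Task

Take the gilt brass thimble off the gauge pin, where it went fully home, and stand it in the wooden tray with the ones that fit. Then try the two porcelain thimbles one at a time: lower the thimble straight and gently over the pin as far as it will go, and put it away before you take the next, in the wooden tray if it goes fully home on the gauge, in the silver dish if it stops part way. Stand them all upright on their rims without dropping them, and leave the other things on the shelf as they are.

Things in the scene. Friction and masses are not known exactly. Their poses are not given: they have to be found in the camera images.
- gauge: Thimble gauge, fixed: a mahogany disc 60 mm across and 12 mm high with an upright steel pin at its centre. Origin: centre of the disc's underside, z up. The pin is 14.8 mm in diameter from the disc's top (z 12 mm) to z 25 mm, tapers to 8.4 mm at z 28.5 mm, then runs on as a slim pilot to its rounded tip at z 33 mm.
- gauge_seat (a point): The centre of the disc's flat top, at the foot of the pin, 12 mm above the shelf. A thimble that fits (bore 18 mm, 1.6 mm play all round) comes down until its rim rests here. One that is too tight (bore 13.2 mm) passes the pilot and stops on the taper, its rim about 14 mm above this point.
- brass_thimble: A gilt brass thimble of the same outside size as the porcelain ones (27 mm tall, 22 mm across, knurled crown), seated mouth down and fully home over the gauge pin at the start; it lifts straight off. Origin: centre of its mouth; z up to the dome. About 25 g.
- thimble_a: Glazed porcelain thimble with a beaded rim and two fine bands, standing mouth down. 27 mm tall, 22 mm across (24.5 over the bead), nearly straight-sided to 20 mm, then domed. Origin: centre of the mouth, at the rim; z up to the dome. 13 to 26 g. Its twin looks the same: how thick the wall is, and so whether its bore passes the gauge, cannot be seen and must be found by trying.
- thimble_b: Glazed porcelain thimble with a beaded rim and two fine bands, standing mouth down. 27 mm tall, 22 mm across (24.5 over the bead), nearly straight-sided to 20 mm, then domed. Origin: centre of the mouth, at the rim; z up to the dome. 13 to 26 g. Its twin looks the same: how thick the wall is, and so whether its bore passes the gauge, cannot be seen and must be found by trying.
- tray: The wooden tray for thimbles that fit, fixed: a rectangular mahogany tray lined with dark green baize, 130 mm (x) by 90 mm (y), 12 mm high, walls 6 mm thick, with a flat floor 6 mm above the shelf, 118 by 78 mm. Origin: centre of its underside, x along the long side.
- dish: The silver dish for thimbles that do not fit, fixed: round, 104 mm over its beaded edge, flat floor 4 mm above the shelf and 92 mm across, edge 11 mm high. Origin: centre of its underside.
- bird: Frosted crystal bird figure, 80 mm long, 65 mm tall, on a round foot 42 mm across. Origin: centre of its foot. A bystander: leave it where it stands.
- egg: Onyx egg on a silver stand, 38 mm across, 55 mm tall. Origin: centre of the underside. A bystander: leave it where it stands.
- spoon_rest: Silver salt spoon rest with its spoon, about 95 by 34 mm, 16 mm high. Origin: centre of the underside. A bystander: leave it where it stands.
- magnifier: Hand magnifier lying flat, 140 mm long, 59 mm across, 12 mm high. Origin: between lens and handle. A bystander: leave it where it stands.
- trinket_box: Round cream porcelain trinket box with lid, 63 mm across, 45 mm tall. Origin: centre of the underside. A bystander: leave it where it stands.
- bud_vase: Glass bud vase, 54 mm across, 97 mm tall. Origin: centre of the underside. A bystander: leave it where it stands.
- brush: Small wooden dusting brush lying bristles down, 85 by 26 mm, 24 mm high. Origin: centre of the underside. A bystander: leave it where it stands.
- curio_door0_handle (a point): The cut glass knob of the mahogany curio cabinet's door, which stands ajar at the back left corner, 230 mm tall. The point is at the knob. A bystander: leave it where it stands.
Things that resemble listed ones, but are neither listed nor needed, are in the scene too. Leave any purple or red look-alike of the tray alone.

How it is judged:
On the way, in this order (a step that is already met when the one before it is completed fails the run):
1. the brass thimble is off the gauge, and the porcelain thimbles have not been moved from their places (30 mm) (horizontal distance between brass_thimble and gauge above 0.05 m and distance of each of thimble_a, thimble_b from where it was at the start of the episode below 0.03 m), for 0.2 s.
2. the first porcelain thimble is tried on the gauge pin, as far down as it will go (fully home within 2.5 mm, or stopped on the taper), upright, while the other still stands in its place ((((horizontal distance between thimble_a and gauge below 0.003 m and z of thimble_a in the frame of gauge between 0.009 and 0.0145 m and angle between thimble_a's own z axis and vertical below 0.12 rad) and distance of thimble_b from where it was at the start of the episode below 0.03 m) or ((horizontal distance between thimble_b and gauge below 0.004 m and z of thimble_b in the frame of gauge between 0.02 and 0.0285 m and angle between thimble_b's own z axis and vertical below 0.12 rad) and distance of thimble_a from where it was at the start of the episode below 0.03 m))), for 0.2 s.
3. that thimble is put away by its result, standing and released, while the other still stands in its place ((((x of thimble_a in the frame of tray between -0.055 and 0.055 m and y of thimble_a in the frame of tray between -0.035 and 0.035 m and z of thimble_a in the frame of tray between 0.003 and 0.009 m and angle between thimble_a's own z axis and vertical below 0.12 rad and linear speed of thimble_a below 0.02 m/s and contact force between thimble_a and the fingers below 0.05 N) and distance of thimble_b from where it was at the start of the episode below 0.03 m) or ((horizontal distance between thimble_b and dish below 0.04 m and z of thimble_b in the frame of dish between 0.001 and 0.0075 m and angle between thimble_b's own z axis and vertical below 0.12 rad and linear speed of thimble_b below 0.02 m/s and contact force between thimble_b and the fingers below 0.05 N) and distance of thimble_a from where it was at the start of the episode below 0.03 m))), for 0.2 s.
4. the second porcelain thimble is tried on the gauge pin in the same way, with the first one put away ((((x of thimble_a in the frame of tray between -0.055 and 0.055 m and y of thimble_a in the frame of tray between -0.035 and 0.035 m and z of thimble_a in the frame of tray between 0.003 and 0.009 m and angle between thimble_a's own z axis and vertical below 0.12 rad and linear speed of thimble_a below 0.02 m/s and contact force between thimble_a and the fingers below 0.05 N) and (horizontal distance between thimble_b and gauge below 0.004 m and z of thimble_b in the frame of gauge between 0.02 and 0.0285 m and angle between thimble_b's own z axis and vertical below 0.12 rad)) or ((horizontal distance between thimble_b and dish below 0.04 m and z of thimble_b in the frame of dish between 0.001 and 0.0075 m and angle between thimble_b's own z axis and vertical below 0.12 rad and linear speed of thimble_b below 0.02 m/s and contact force between thimble_b and the fingers below 0.05 N) and (horizontal distance between thimble_a and gauge below 0.003 m and z of thimble_a in the frame of gauge between 0.009 and 0.0145 m and angle between thimble_a's own z axis and vertical below 0.12 rad)))), for 0.2 s.
At the end, for the whole second after the job is handed in: The brass thimble and the porcelain one that went fully home stand on the tray floor, the one that stopped part way on the dish floor within 40 mm of its centre; rims within 3 mm of the floor, all upright within 7 degrees, released and at rest (x of brass_thimble in the frame of tray between -0.055 and 0.055 m and y of brass_thimble in the frame of tray between -0.035 and 0.035 m and z of brass_thimble in the frame of tray between 0.003 and 0.009 m and angle between each of brass_thimble, thimble_a, thimble_b's own z axis and vertical below 0.12 rad and linear speed of each of brass_thimble, thimble_a, thimble_b below 0.02 m/s and contact force between each of brass_thimble, thimble_a, thimble_b and the fingers below 0.05 N and x of thimble_a in the frame of tray between -0.055 and 0.055 m and y of thimble_a in the frame of tray between -0.035 and 0.035 m and z of thimble_a in the frame of tray between 0.003 and 0.009 m and horizontal distance between thimble_b and dish below 0.04 m and z of thimble_b in the frame of dish between 0.001 and 0.0075 m); the robot touches nothing.
It fails at once if a thimble is dropped (falls free faster than 0.7 m/s, that is from more than about 25 mm) ((linear speed of thimble_a above 0.7 m/s and contact force between thimble_a and the fingers below 0.05 N) or (linear speed of thimble_b above 0.7 m/s and contact force between thimble_b and the fingers below 0.05 N) or (linear speed of brass_thimble above 0.7 m/s and contact force between brass_thimble and the fingers below 0.05 N)).
It fails at once if a porcelain thimble is pressed on the gauge with more than 40 N (contact force between any of thimble_a, thimble_b and gauge above 40 N).
It fails at once if another thing on the shelf is moved by more than 20 mm, or the cabinet door's knob by more than 30 mm (distance of any of bird, egg, spoon_rest, magnifier, trinket_box, bud_vase, brush from where it was at the start of the episode above 0.02 m or distance of curio_door0_handle from where it was at the start of the episode above 0.03 m).
It also fails if it takes over 72 s, if anything falls off the work surface, if the arm or the gripper's body presses on something with over 40 N, if the wrist force passes 120 N, or if a joint passes its speed limit or range.

## Robot

A 6-joint arm with a two-finger parallel gripper is mounted at the origin on the work surface. World frame = base frame: x ahead of the robot, y to its left, z up, the work surface at z = 0. Lengths are in m, angles in rad, forces in N, time in s.
With the tool pointing down it reaches from about 0.3 to 0.875 m from the base axis. Payload 6.4 kg.
Tool frame: the origin (TCP) lies between the finger pads; the fingertips stand 22 mm ahead of it and the grasp point (between the pads) lies 3 mm ahead of it; z points along the fingers, y is the line along which they close (so a half turn about z gives the same grasp; the last joint's range is limited). The gripper opens to 85 mm and grips with 20 to 120 N. Pads are 22 mm wide; open, the fingers measure 114 mm over their backs; the gripper's body (76 mm by 85 mm) begins 54 mm behind the grasp point. The pads swing forward as they close: fully open they stand 13 mm farther back than shut.
Start: joints at [-1.331, 0.181, 1.607, -0, 1.354, -0.206], TCP at [0.248, -0.519, 0.253] pointing down, gripper open.
Joint ranges: [-2.99, 2.99], [-0.89, 2.07], [0.3, 2.58], [-1.14, 4.28], [0, 2.63], [-3.12, 3.12]. Speed limits (rad/s): [2.57, 2.57, 3.01, 3.14, 3.14, 3.14].

## Interface

Orientations are given as a unit quaternion [w, x, y, z].
In Python, from bench import ctrl, imaging, workorder gives the robot as it stands.
- The arm moves only by the shell command python3 -m pendant 'ROWS' [OPENING]. ROWS is JSON, a list of rows, each a list of 4 numbers: the shift along the tool's x, y, z in cm, then the turn about the tool's z in degrees. In form: [[dx, dy, dz, roll], ...]. A call has 1 to 12 rows; each row is the pose to reach, as a shift and turn from the pose commanded when the call began, along the tool's axes at that moment; what a row does not reach only later rows make up. A row lasts 1/12 s, in which the tool goes at most 41.7 mm and 7.16 degrees, less where a joint would pass 70% of its speed; a pose out of reach is approached as far as the arm can. A call with a gripper value outside its range is refused whole. OPENING is the opening, from 0 (shut) to 1 (fully open), set as the call begins (- or left out, the last holds). The fingers move at their own pace and stop on an object; the grip force is fixed at half the most. Time passes only in rows, so rows that repeat a pose let the fingers close. It gives the time, the measured TCP pose, the force, the opening and the grip force at its end, in the units of the state.
- ctrl.get_obs(): the state, without advancing time (a new reading comes with each control period).
- imaging.camera(name): name is "side" or "top" or "wrist"; returns the picture (400x640x3 uint8, red, green, blue); there is no depth.
- imaging.camera_info(name): a dict with "K" (3x3 intrinsics, pixels), "T" (4x4, takes a point from camera to world coordinates); the wrist camera has in their place "tool_from_camera" (4x4, takes a point from camera to tool coordinates, whose origin is the TCP and whose axes are the flange's). Camera axes: x right, y up, looking along -z (the intrinsics and any distortion apply to the point x, -y, -z); pixel columns grow to the right and rows downward; lengths in m; the calibration is good to about 2 mm. A picture is of the moment at which its call begins: read the wrist's pose just before it. camera_info takes no time and is no camera call.
- workorder.hand_in(): hands the job in; it is judged then, once.
The state is a dict: "time_s": time; "q": joint angles; "dq": joint speeds; "joint_efforts": joint torques, N m; "eef_pos": TCP position; "eef_rot": TCP orientation; "wrist_force": force on the tool from outside, world axes, zero at the start; "torque": the same for the moment, N m; "opening": opening from 0.0 (shut) to 1.0 (fully open); "grasp_force": force on a finger pad.
Only numpy, scipy, OpenCV 4.12 (cv2) and the standard library are available. Lean on these libraries where they do the work, as an engineer would, in place of code of your own. Each camera call takes 0.05 s, during which the arm holds its last target. There are 200 camera calls.

## Working session

There is one attempt and no reset: what is moved stays moved. The work goes in short steps, Python scripts to look and compute and a shell command to move; the robot and the scene stay as the last step left them, time stands still between calls to the robot, and variables do not carry over. Pictures are saved under pics/ and viewed, at most 10 in all, crops included, and the job is handed in when it is done.

```bash
ls; mkdir -p pics
python3 - <<'E'
from bench import ctrl, imaging
import cv2
print(ctrl.get_obs())
for n in ("side","top","wrist"):
    cv2.imwrite(f"pics/{n}0.png",imaging.camera(n)[:,:,::-1]); print(n,imaging.camera_info(n))
E
```

```text
pics
{'time_s': 0.0, 'q': array([-1.33126957e+00,  1.81511825e-01,  1.60804662e+00, -3.10119463e-05,
        1.35379975e+00, -2.06296400e-01]), 'dq': array([ 0.00104079,  0.00054709, -0.00023837, -0.00102617, -0.00062782,
        0.00077962]), 'joint_efforts': array([-1.44478276e-03, -4.44880128e+01, -3.51340091e+01, -4.22759704e-04,
        9.08954273e-03, -5.20678284e-06]), 'eef_pos': array([ 0.2478205 , -0.51826334,  0.25238189]), 'eef_rot': array([-8.82397329e-04,  9.75256800e-01,  2.21073279e-01, -2.98040099e-05]), 'wrist_force': array([0.20633896, 0.2187608 , 0.0933356 ]), 'torque': array([-0.01366301, -0.00428761,  0.00226067]), 'grasp_force': 0.0, 'opening': 1.0032670919109061}
side {'K': array([[515.10052995,   0.        , 327.87181625],
       [  0.        , 515.10052995, 201.04845039],
       [  0.        ,   0.        ,   1.        ]]), 'T': array([[-0.99891145,  0.03979192, -0.02434183,  0.48421477],
       [-0.04626353, -0.7783633 ,  0.62610722,  0.82728409],
       [ 0.00596722,  0.62655181,  0.77935693,  1.17511748],
       [ 0.        ,  0.        ,  0.        ,  1. 
[... 256 characters left out ...]
997893, -0.00571308,  0.00308319,  0.00630246],
       [ 0.00233905,  0.12596055,  0.99203249,  1.41325191],
       [ 0.        ,  0.        ,  0.        ,  1.        ]])}
wrist {'K': array([[280.92474013,   0.        , 319.11258426],
       [  0.        , 280.92474013, 199.97566866],
       [  0.        ,   0.        ,   1.        ]]), 'tool_from_camera': array([[-2.52434843e-04,  9.47834587e-01,  3.18762500e-01,
         8.16087021e-02],
       [ 9.99999819e-01,  6.52082676e-05,  5.98025634e-04,
        -7.72834253e-04],
       [ 5.46043429e-04,  3.18762593e-01, -9.47834432e-01,
        -1.20457940e-01],
       [ 0.00000000e+00,  0.00000000e+00,  0.00000000e+00,
         1.00000000e+00]])}
```

View pics/top0.png

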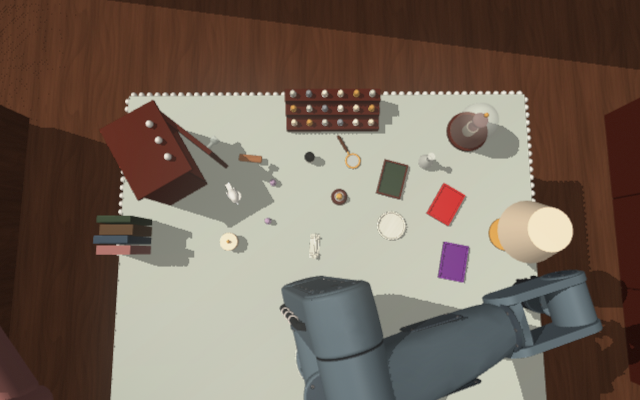

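View pics/side0.png

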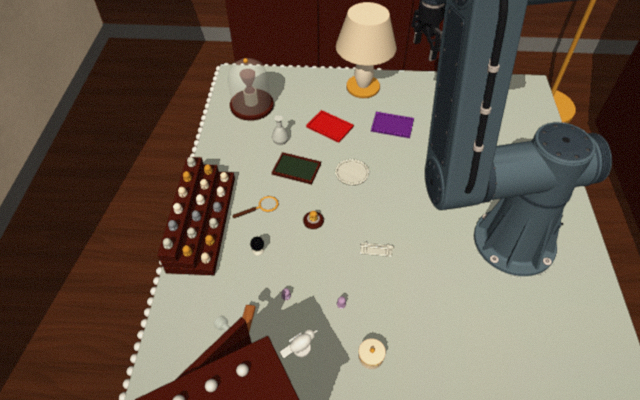

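The top view shows the gauge with the brass thimble at (340,197). The lilac thimbles are at (274,183) and (268,221), the green tray at (393,179) and the dish at (392,226). In the side view these are at (313,220), (286,294), (341,300), (297,168) and (352,172).

```bash
cat > h.py <<'E'
import numpy as np, cv2
from scipy.spatial.transform import Rotation as R
from bench import ctrl, imaging
def cam(n, obs=None):
    i=imaging.camera_info(n)
    if n=="wrist":
        T=np.eye(4); q=np.array(obs["eef_rot"]); T[:3,:3]=R.from_quat(q[[1,2,3,0]]).as_matrix(); T[:3,3]=obs["eef_pos"]
        return i["K"],T@i["tool_from_camera"]
    return i["K"],i["T"]
def ray(c,uv):
    K,T=c; p=np.linalg.inv(K)@[uv[0],uv[1],1.]; d=T[:3,:3]@[p[0],-p[1],-p[2]]
    return T[:3,3],d/np.linalg.norm(d)
def plane(c,uv,z):
    o,d=ray(c,uv); return o+d*(z-o[2])/d[2]
def proj(c,X):
    K,T=c; p=T[:3,:3].T@(np.asarray(X)-T[:3,3]); p=K@[p[0],-p[1],-p[2]]; return p[:2]/p[2]
def tri(*cu):
    A=np.zeros((3,3));b=np.zeros(3);rs=[ray(c,u) for c,u in cu]
    for o,d in rs: P=np.eye(3)-np.outer(d,d);A+=P;b+=P@o
    x=np.linalg.solve(A,b); return x,max(np.linalg.norm(np.cross(x-o,d)) for o,d in rs)
def blobs(img,lo,hi,box=None,amin=8):
    h=cv2.cvtColor(img,cv2.COLOR_RGB2HSV); m=cv2.inRange(h,np.array(lo),np.array(hi))
    if box: k=np.zeros_like(m);x0,y0,x1,y1=box;k[y0:y1,x0:x1]=255;m&=k
    cs,_=cv2.findContours(m,cv2.RETR_EXTERNAL,cv2.CHAIN_APPROX_NONE)
    out=[]
    for c in cs:
        M=cv2.moments(c)
        if M["m00"]>=amin: out.append((M["m00"],M["m10"]/M["m00"],M["m01"]/M["m00"],c))
    return sorted(out,key=lambda t:-t[0])
E
python3 - <<'E'
from h import *
t=cv2.imread("pics/top0.png")[:,:,::-1].copy(); s=cv2.imread("pics/side0.png")[:,:,::-1].copy()
ct,cs=cam("top"),cam("side")
def hs(im,u,v): return cv2.cvtColor(im,cv2.COLOR_RGB2HSV)[v-1:v+2,u-1:u+2].reshape(-1,3).mean(0).round()
for u,v in((274,183),(268,221),(340,197),(393,179),(392,226),(310,180)): print("t",u,v,hs(t,u,v))
for u,v in((286,294),(341,300),(313,216),(313,224),(297,168),(352,172),(290,190)): print("s",u,v,hs(s,u,v))
for nm,a,b in(("ThA",(274,183),(286,294)),("ThB",(268,221),(341,300)),("brass",(340,197),(313,217)),("tray",(393,179),(297,168)),("dish",(392,226),(352,172))): print(nm,*tri((ct,a),(cs,b)))
# tray & gauge outlines
for im,c,box,n in((t,ct,(370,150,415,205),"t"),(s,cs,(265,145,330,190),"s")):
    g=blobs(im,(35,30,10),(100,255,110),box,60)
    for b in g[:1]: r=cv2.minAreaRect(b[3]); P=cv2.boxPoints(r); print(n,r,[plane(c,p,.006).round(4) for p in P])
E
```

```text
t 274 183 [162.  33. 132.]
t 268 221 [159.  36. 168.]
t 340 197 [ 17. 129. 176.]
t 393 179 [46. 49. 89.]
t 392 226 [ 24.  21. 229.]
t 310 180 [ 34.  21. 202.]
s 286 294 [161.  55. 165.]
s 341 300 [161.  51. 196.]
s 313 216 [ 18. 198. 190.]
s 313 224 [  6. 169.  93.]
s 297 168 [49. 92. 54.]
s 352 172 [ 22.  40. 216.]
s 290 190 [ 29.  31. 190.]
ThA [0.61176214 0.19504154 0.00307834] 0.0015635138089851162
ThB [0.47123563 0.212949   0.01787833] 0.0017269148854055173
brass [ 0.55771621 -0.04622124  0.01270483] 0.00209655283176958
tray [ 6.22549323e-01 -2.42180924e-01  5.90357345e-04] 0.0005343985552171796
dish [ 0.45119956 -0.23403576  0.00053762] 0.0011212042950694218
t ((391.85296630859375, 178.58824157714844), (19.887920379638672, 30.316951751708984), 14.03624439239502) [array([ 0.5783, -0.1872,  0.006 ]), array([ 0.6879, -0.2168,  0.006 ]), array([ 0.6693, -0.2875,  0.006 ]), array([ 0.5601, -0.2572,  0.006 ])]
s ((296.00006103515625, 167.00001525878906), (37.83555603027344, 16.97749137878418), 14.03624439239502) [array([ 0.6858, -0.2228,  0.006 ]), array([ 0.6805, -0.2928,  0.006 ]), array([ 0.5631, -0.2596,  0.006 ]), array([ 0.5714, -0.1915,  0.006 ])]
```

```bash
python3 -m pendant '[[48.3,-29.2,0,40.5],[48.3,-29.2,0,40.5],[48.3,-29.2,0,40.5],[48.3,-29.2,0,40.5],[48.3,-29.2,0,40.5],[48.3,-29.2,0,40.5],[48.3,-29.2,0,40.5],[48.3,-29.2,0,40.5],[48.3,-29.2,0,40.5],[48.3,-29.2,0,40.5],[48.3,-29.2,0,40.5],[48.3,-29.2,0,40.5]]' 0.6
python3 -c "
from h import *
o=ctrl.get_obs();print(o['q'],o['eef_pos'],o['eef_rot'])"
```

```text
time_s: 1.15
eef_pos: [0.5177, -0.1072, 0.2533]
eef_rot: [0.0, 0.991, -0.13, 0.0]
wrist_force: [1.8, -0.5, 0.0]
opening: 0.6
grasp_force: 0.0
[-4.28950795e-01  7.70880519e-02  1.72285345e+00 -5.91156907e-05
  1.34158866e+00  1.40286479e+00] [ 0.51769004 -0.10724966  0.25326735] [ 3.67003512e-05  9.91496573e-01 -1.30132795e-01  2.14026268e-05]
```

```bash
python3 -m pendant '[[1,-3.5,4,0],[2,-6,8,0],[2,-6,8,0],[2,-6,8,0],[2,-6,8,0],[2,-6,8,0]]'
python3 - <<'E'
from h import *
o=ctrl.get_obs();im=imaging.camera("wrist");cv2.imwrite("pics/w1.png",im[:,:,::-1])
np.save("pics/w1.npy",[o['eef_pos'],o['eef_rot'][:3]]);print(o['eef_pos'],o['eef_rot'])
c=cam("wrist",o);print(proj(c,[.558,-.046,.012]),proj(c,[.558,-.046,.039]))
E
```

```text
time_s: 1.65
eef_pos: [0.5522, -0.0573, 0.1744]
eef_rot: [0.0, 0.991, -0.13, 0.001]
wrist_force: [0.1, -0.1, 0.4]
opening: 0.603
grasp_force: 0.0
[ 0.55222457 -0.05730677  0.17435845] [ 2.82337533e-04  9.91477129e-01 -1.30279212e-01  5.91961428e-04]
[307.58424182 185.01899589] [306.48879596 192.59781877]
```

View pics/w1.png

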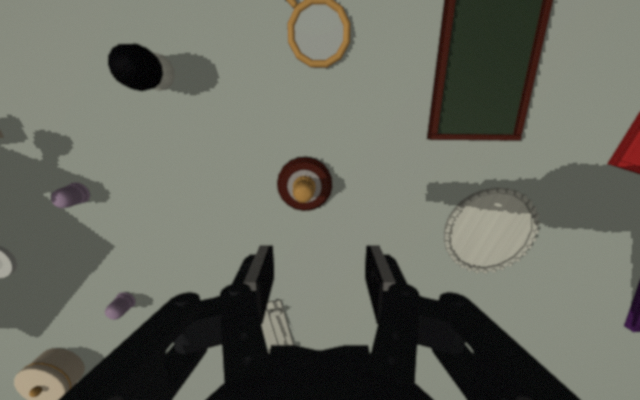

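The wrist view shows the gauge disc at (305,184) with the brass dome at (304,189), which agrees with the two-camera point. The thimbles are at (70,195) and (120,305), the tray at (490,70) and the dish at (491,229).

```bash
python3 -m pendant '[[-1,-1,2,0],[-2,-1.2,4,0],[-2,-1.2,4,0],[-2,-1.2,4,0],[-2,-1.2,4,0],[-2,-1.2,4,0]]'
cat > g.py <<'E'
from h import *
def fit(im,c,X):
    u,v=proj(c,X); b=(max(0,int(u-80)),max(0,int(v-80)),int(u+80),int(v+80))
    r={}
    h=cv2.cvtColor(im,cv2.COLOR_RGB2HSV)
    m=cv2.inRange(h,np.array((0,90,20)),np.array((12,255,140)))|cv2.inRange(h,np.array((168,90,20)),np.array((180,255,140)))
    k=np.zeros_like(m);k[b[1]:b[3],b[0]:b[2]]=255;m&=k
    cs,_=cv2.findContours(m,cv2.RETR_EXTERNAL,cv2.CHAIN_APPROX_NONE);cc=max(cs,key=cv2.contourArea)
    r["disc"]=cv2.fitEllipse(cv2.convexHull(cc))
    g=blobs(im,(10,100,60),(30,255,255),b)
    if g: r["brass"]=(g[0][1:3],cv2.boundingRect(g[0][3]))
    return r
E
python3 - <<'E'
from g import *
im1=cv2.imread("pics/w1.png")[:,:,::-1].copy()
o1={"eef_pos":[.55222457,-.05730677,.17435845],"eef_rot":[2.82337533e-04,9.91477129e-01,-1.30279212e-01,5.91961428e-04]}
o=ctrl.get_obs();im=imaging.camera("wrist");cv2.imwrite("pics/w2.png",im[:,:,::-1])
print(o['eef_pos'].round(4),o['dq'].round(3).max())
C=[cam("wrist",o1),cam("wrist",o)];F=[]
for i,c in zip((im1,im),C):
    f=fit(i,c,[.558,-.046,.012]);F.append(f);print(f,plane(c,f["disc"][0],.009),plane(c,f["brass"][0],.03) if "brass" in f else "")
print(tri(*[(c,f["disc"][0]) for c,f in zip(C,F)]))
print(tri(*[(c,f["brass"][0]) for c,f in zip(C,F)]))
E
```

```text
time_s: 2.2
eef_pos: [0.5373, -0.041, 0.1355]
eef_rot: [0.0, 0.991, -0.131, 0.002]
wrist_force: [1.0, -0.1, -0.5]
opening: 0.6
grasp_force: 0.0
[ 0.5373 -0.041   0.1355] 0.005
{'disc': ((304.2185974121094, 183.3030242919922), (52.173648834228516, 53.59912872314453), 103.18820190429688), 'brass': ((303.1929633659775, 189.28001450852375), (293, 176, 22, 28))} [ 0.55994746 -0.04274829  0.009     ] [ 0.55956128 -0.04268241  0.03      ]
{'disc': ((314.8582763671875, 175.10215759277344), (61.734798431396484, 62.81512451171875), 94.92694091796875), 'brass': ((314.41733979536883, 181.02827140549272), (302, 166, 26, 32))} [ 0.5598454 -0.0425977  0.009    ] [ 0.55980147 -0.04251711  0.03      ]
(array([ 0.55907631, -0.04232724,  0.00552367]), np.float64(1.2864753506050557e-05))
(array([ 0.55939282, -0.04247882,  0.02887587]), np.float64(0.0001411652496430199))
```

View pics/w2.png

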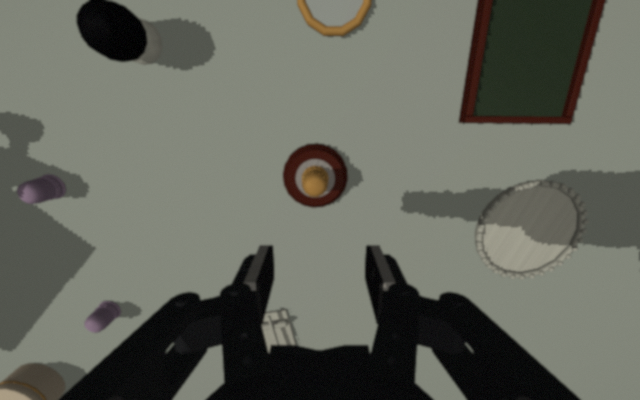

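The second view shows the disc at (315,175) and the brass dome at (314,181). The gauge is at (0.5597, -0.0426) and the heights are consistent, so I'll go down over it.

```bash
python3 -m pendant '[[2.2,-0.4,1,0],[2.2,-0.4,4,0],[2.2,-0.4,7,0],[2.2,-0.4,9,0],[2.2,-0.4,9.7,0],[2.2,-0.4,9.7,0],[2.2,-0.4,9.7,0],[2.2,-0.4,9.7,0],[2.2,-0.4,9.7,0]]'
python3 -m pendant '[[0,0,0,0],[0,0,0,0],[0,0,0,0],[0,0,0,0],[0,0,0,0],[0,0,0,0],[0,0,0,0],[0,0,0,0]]' 0.1
```

```text
time_s: 3.0
eef_pos: [0.5594, -0.042, 0.0382]
eef_rot: [0.0, 0.991, -0.13, 0.002]
wrist_force: [0.5, -0.5, 0.3]
opening: 0.604
grasp_force: 0.0
time_s: 3.67
eef_pos: [0.5586, -0.0417, 0.0374]
eef_rot: [0.0, 0.991, -0.13, 0.001]
wrist_force: [-1.9, -0.7, 6.3]
opening: 0.239
grasp_force: 58.5
```

```bash
python3 -m pendant '[[0,0,-1,0],[0,0,-2.5,0],[0,0,-4.5,0],[0,0,-7,0],[0,0,-9,0],[3,4,-9,0],[6,7,-9,0],[9,11,-9,0],[12,15,-9,0],[14.4,17.4,-9,0],[14.4,17.4,-9,0],[14.4,17.4,-9,0]]' 
python3 -m pendant '[[0,0,0,0],[0,0,0,0],[0,0,0,0]]'
python3 - <<'E'
from h import *
o=ctrl.get_obs();im=imaging.camera("wrist");cv2.imwrite("pics/w3.png",im[:,:,::-1])
print(repr(o['eef_pos']),o['eef_rot'],o['opening'],o['grasp_force'])
c=cam("wrist",o)
o1={"eef_pos":[.55222457,-.05730677,.17435845],"eef_rot":[2.82337533e-04,9.91477129e-01,-1.30279212e-01,5.91961428e-04]}
o2={"eef_pos":[.5373,-.041,.1355],"eef_rot":[0.001,.9914,-.1305,.0015]}
C=[cam("wrist",o1),cam("wrist",o2)]
for a,b in(((428,139),(460,122)),((521,139),(573,124))): print(tri((C[0],a),(C[1],b)))
print(proj(c,[.624,-.24,.006]))
E
```

```text
time_s: 4.67
eef_pos: [0.6532, -0.2518, 0.1272]
eef_rot: [0.001, 0.991, -0.132, 0.001]
wrist_force: [0.6, -0.1, 0.4]
opening: 0.236
grasp_force: 58.8
time_s: 4.92
eef_pos: [0.6517, -0.2452, 0.1263]
eef_rot: [-0.0, 0.992, -0.13, -0.0]
wrist_force: [0.1, -0.4, -0.6]
opening: 0.237
grasp_force: 58.8
array([ 0.65166267, -0.24519662,  0.1263248 ]) [-3.38683142e-04  9.91577762e-01 -1.29511480e-01 -4.50624131e-04] 0.23664396273757698 58.82479481399059
(array([ 0.57085862, -0.17720644,  0.00228264]), np.float64(0.00023891021606867053))
(array([ 0.5490967 , -0.25989525,  0.01707873]), np.float64(0.001122091710263698))
[321.89372859 228.39484965]
```

View pics/w3.png

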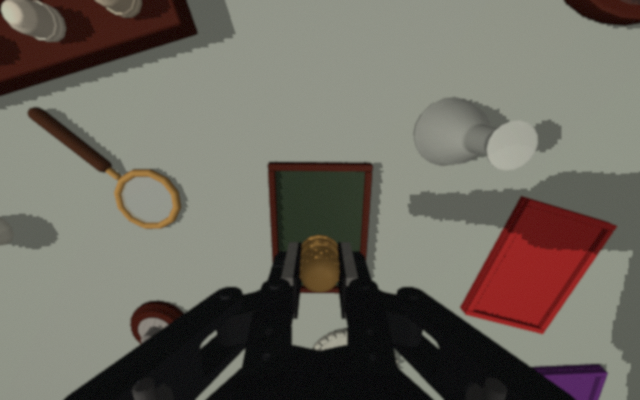

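The wrist view shows the held brass thimble at (320,265) and the tray's far corners at (268,163) and (372,163), with its near edge at row 290. The vase at (450,130) is clear.

```bash
python3 - <<'E'
from h import *
o={"eef_pos":[ 0.65166267, -0.24519662,  0.1263248 ],"eef_rot":[-3.38683142e-04,9.91577762e-01,-1.29511480e-01,-4.50624131e-04]}
c=cam("wrist",o); P=[plane(c,u,.012) for u in((268,163),(372,163),(320,291))]
f=(P[0]+P[1])/2;print(P,np.linalg.norm(P[0]-P[1]),f-.065*np.array([.966,-.259,0]))
o1={"eef_pos":[.55222457,-.05730677,.17435845],"eef_rot":[2.82337533e-04,9.91477129e-01,-1.30279212e-01,5.91961428e-04]}
im=cv2.imread("pics/w1.png")[:,:,::-1].copy(); print([plane(cam("wrist",o1),u,.006) for u in ((442,137),(515,137))])
E
python3 -m pendant '[[0,0,3,0],[0,0,6,0],[0,0,8,0],[0,0,8.8,0],[0,0,9.1,0],[0,0,9.3,0],[0,0,9.3,0],[0,0,9.4,0],[0,0,9.4,0]]'
```

```text
[array([ 0.6967004 , -0.21198943,  0.012     ]), array([ 0.67413844, -0.29684708,  0.012     ]), array([ 0.56161202, -0.22162202,  0.012     ])] 0.08780582197963999 [ 0.62262942 -0.23758325  0.012     ]
[array([ 0.5697112 , -0.18994658,  0.006     ]), array([ 0.55065953, -0.26111069,  0.006     ])]
time_s: 5.72
eef_pos: [0.653, -0.2473, 0.0339]
eef_rot: [0.0, 0.991, -0.13, 0.001]
wrist_force: [0.1, 0.1, 0.1]
opening: 0.233
grasp_force: 58.8
```

```bash
python3 -m pendant '[[0,0,0.1,0],[0,0,0.2,0],[0,0,0.25,0],[0,0,0.25,0],[0,0,0.25,0]]'
```

```text
time_s: 6.13
eef_pos: [0.6527, -0.2472, 0.0314]
eef_rot: [0.0, 0.991, -0.13, 0.001]
wrist_force: [-2.3, 1.3, 7.6]
opening: 0.236
grasp_force: 59.7
```

```bash
python3 -m pendant '[[0,0,0,0],[0,0,0,0],[0,0,0,0],[0,0,0,0],[0,0,-1,0],[0,0,-3,0],[0,0,-6,0],[0,0,-9,0],[0,0,-12,0],[0,0,-12,0],[0,0,-12,0]]' 0.5
python3 - <<'E'
from h import *
o=ctrl.get_obs();im=imaging.camera("wrist");cv2.imwrite("pics/w4.png",im[:,:,::-1]);c=cam("wrist",o)
u,v=map(int,proj(c,[.6527,-.2472,.02]));print(o['opening'],u,v,[(b[:3],cv2.boundingRect(b[3])) for b in blobs(im,(10,100,60),(30,255,255),(u-40,v-40,u+40,v+40))])
for b in blobs(im,(10,100,60),(30,255,255),(u-40,v-40,u+40,v+40))[:1]: print(plane(c,b[1:3],.022),proj(c,[.6527,-.2472,.006]),proj(c,[.6527,-.2472,.033]))
E
python3 -m pendant '[[-23.4,-37.2,0,0],[-23.4,-37.2,0,0],[-23.4,-37.2,0,0],[-23.4,-37.2,0,0],[-23.4,-37.2,0,0],[-23.4,-37.2,0,0],[-23.4,-37.2,0,0],[-23.4,-37.2,0,0],[-23.4,-37.2,0,0],[-23.4,-37.2,0,0],[-23.4,-37.2,0,0],[-23.4,-37.2,0,0]]'
python3 -m pendant '[[0,0,0,0],[0,0,0,0],[0,0,0,0]]'
python3 - <<'E'
from h import *
o=ctrl.get_obs();im=imaging.camera("wrist");cv2.imwrite("pics/w5.png",im[:,:,::-1]);c=cam("wrist",o)
np.savez("pics/w5.npz",**{k:o[k] for k in("eef_pos","eef_rot")})
print(o["eef_pos"],o["q"]);
for b in blobs(im,(140,25,40),(175,255,255),None,40): print(b[:3],cv2.boundingRect(b[3]),plane(c,b[1:3],.013))
E
```

```text
time_s: 7.05
eef_pos: [0.6538, -0.2478, 0.1537]
eef_rot: [0.001, 0.991, -0.13, 0.003]
wrist_force: [0.1, 0.0, -0.2]
opening: 0.498
grasp_force: 0.0
0.4980101640833209 319 197 [((581.0, 318.3224325874928, 196.5499139414802), (306, 182, 26, 31))]
[ 0.65453325 -0.2469778   0.022     ] [319.03067394 193.35438255] [319.06818936 202.0033321 ]
time_s: 8.1
eef_pos: [0.5188, 0.177, 0.1481]
eef_rot: [-0.0, 0.992, -0.128, -0.002]
wrist_force: [-0.2, -0.4, -1.1]
opening: 0.501
grasp_force: 0.0
time_s: 8.35
eef_pos: [0.5222, 0.1718, 0.1492]
eef_rot: [0.0, 0.991, -0.131, -0.0]
wrist_force: [-0.2, -0.2, -0.1]
opening: 0.499
grasp_force: 0.0
[0.52219532 0.17177932 0.14919677] [ 1.01997773e-01  2.43215211e-01  1.75853044e+00 -3.10952114e-04
  1.14085760e+00  1.93537720e+00]
(538.0, 262.66945477075586, 107.09355638166046) (249, 94, 28, 26) [0.61195325 0.19869877 0.013     ]
(456.0, 290.4459064327485, 250.18969298245614) (280, 237, 23, 28) [0.47228748 0.21602695 0.013     ]
```

View pics/w5.png

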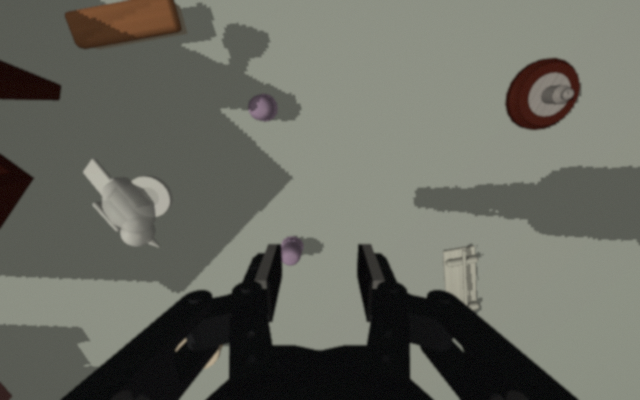

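The two thimbles stand at (263,107) and (290,250); the now-empty gauge pin is at (545,93). I'll go over the far thimble first.

```bash
python3 -m pendant '[[3,-2,1,0],[6,-4,2,0],[8,-4.9,3,0],[8,-4.9,3,0],[8,-4.9,3,0],[8,-4.9,3,0],[8,-4.9,3,0]]'
cat > th.py <<'E'
from h import *
def mask(im,c,X,r=45):
    u,v=map(int,proj(c,X)); h=cv2.cvtColor(im,cv2.COLOR_RGB2HSV); m=cv2.inRange(h,np.array((140,25,40)),np.array((175,255,255)))
    k=np.zeros_like(m);k[max(0,v-r):v+r,max(0,u-r):u+r]=255;return m&k
def meas(im,o,X):
    """centre xy: mean of visible silhouette extents vs the predicted silhouette of a 22mm x 27mm upright thimble"""
    c=cam("wrist",o);m=mask(im,c,X);cs,_=cv2.findContours(m,cv2.RETR_EXTERNAL,cv2.CHAIN_APPROX_NONE);cc=max(cs,key=cv2.contourArea)
    M=cv2.moments(cv2.convexHull(cc));uv=np.array([M["m10"],M["m01"]])/M["m00"]
    return c,uv,cv2.boundingRect(cc)
E
python3 - <<'E'
from th import *
o=ctrl.get_obs();im=imaging.camera("wrist");cv2.imwrite("pics/w6.png",im[:,:,::-1])
z=np.load("pics/w5.npz");X=[.612,.1985,.013]
a=meas(cv2.imread("pics/w5.png")[:,:,::-1].copy(),z,X);b=meas(im,o,X)
print(o["eef_pos"],a[1:],b[1:],tri((a[0],a[1]),(b[0],b[1])))
p=plane(b[0],b[1],.014);print(p)
Rm=R.from_quat(np.array(o["eef_rot"])[[1,2,3,0]]).as_matrix();print("tool delta cm",Rm.T@(p-o["eef_pos"])*100)
E
```

```text
time_s: 8.98
eef_pos: [0.6115, 0.1989, 0.1201]
eef_rot: [0.0, 0.991, -0.131, -0.0]
wrist_force: [0.2, -0.8, -0.7]
opening: 0.502
grasp_force: 0.0
[0.6115426  0.19892067 0.12006558] (array([262.69661222, 107.03871748]), (249, 94, 28, 26)) (array([318.49730954, 203.4613424 ]), (306, 189, 26, 31)) (array([0.6120809 , 0.19954357, 0.00961141]), np.float64(0.0002563374147938131))
[0.61349128 0.19938451 0.014     ]
tool delta cm [ 0.17911685 -0.0968935  10.60649461]
```

```bash
python3 -m pendant '[[0.1,-0.1,3,0],[0.1,-0.1,6,0],[0.1,-0.1,8,0],[0.1,-0.1,9.1,0],[0.1,-0.1,9.4,0],[0.1,-0.1,9.4,0],[0.1,-0.1,9.4,0],[0.1,-0.1,9.4,0]]'
python3 -m pendant '[[0,0,0,0],[0,0,0,0],[0,0,0,0],[0,0,0,0],[0,0,0,0],[0,0,0,0],[0,0,0,0]]' 0.1
python3 -m pendant '[[0,0,-1,0],[0,0,-3,0],[0,0,-6,0],[0,0,-8,0],[0,0,-8,0],[0,0,-8,0],[0,0,-8,0]]'
python3 - <<'E'
from th import *
o=ctrl.get_obs();im=imaging.camera("wrist");cv2.imwrite("pics/w7.png",im[:,:,::-1])
np.savez("pics/w7.npz",**{k:o[k] for k in("eef_pos","eef_rot")})
c=cam("wrist",o);X=np.array(o["eef_pos"])-[0,0,.013]
h=mask(im,c,X,40);cc=max(cv2.findContours(h,0,1)[0],key=cv2.contourArea);print(cv2.boundingRect(cc),cv2.contourArea(cc))
for p in((0,0,.001),(0,0,-.025)): print(proj(c,np.array(o["eef_pos"])+[0,0,p[2]]))
b3=cv2.imread("pics/w3.png")[:,:,::-1].copy();g=blobs(b3,(10,100,40),(30,255,255),(290,220,350,310));print("brass",g[0][:3],cv2.boundingRect(g[0][3]))
cr=np.hstack([cv2.resize(i[220:310,270:370],None,fx=4,fy=4,interpolation=2) for i in (im,b3)]);cv2.imwrite("pics/c7.png",cr[:,:,::-1])
E
```

```text
time_s: 9.7
eef_pos: [0.6147, 0.2006, 0.0279]
eef_rot: [-0.0, 0.991, -0.13, 0.002]
wrist_force: [-0.1, -0.3, 0.4]
opening: 0.498
grasp_force: 0.0
time_s: 10.28
eef_pos: [0.6143, 0.2005, 0.0275]
eef_rot: [-0.0, 0.991, -0.13, 0.001]
wrist_force: [-0.7, -0.1, 6.3]
opening: 0.233
grasp_force: 58.8
time_s: 10.87
eef_pos: [0.6127, 0.2003, 0.1056]
eef_rot: [0.0, 0.991, -0.13, -0.0]
wrist_force: [-0.5, 0.1, -0.4]
opening: 0.232
grasp_force: 58.7
(300, 237, 39, 55) 1696.5
[319.98053808 278.39084399]
[319.84527271 252.33729541]
brass (1932.0, 319.2738095238095, 263.291580400276) (299, 234, 41, 58)
```

View pics/c7.png

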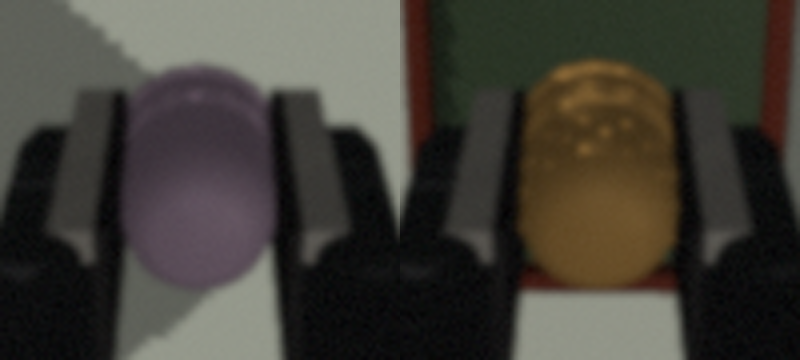

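The crop shows the held porcelain thimble (left) and brass thimble (right), both upright and centred between the pads, with rows 237–292 and 234–292 in the full picture.

```bash
cat > off.py <<'E'
from h import *
i=imaging.camera_info("wrist");C=(i["K"],i["tool_from_camera"])
def sil(x,zr,y=0):
    P=[]
    prof=[(0,.01225),(.0015,.01225),(.003,.011),(.020,.0106),(.023,.009),(.0255,.006),(.027,.001)]
    for h,r in prof:
        for a in np.linspace(0,6.28,73): P.append(proj(C,[x+r*np.cos(a),y+r*np.sin(a),zr-h]))
    P=np.array(P);return P.min(0),P.max(0)
E
python3 - <<'E'
from off import *
for nm,t,b,zr in(("porc",237,292,.0275),("brass",234,292,.0254)):
    for x in(-.003,-.002,-.001,0,.001,.002,.003):
        lo,hi=sil(x,zr);print(nm,x,(lo[1]-t+.5).round(1),(hi[1]-b+.5).round(1))
E
```

```text
porc -0.003 -0.4 0.3
porc -0.002 -2.0 -1.3
porc -0.001 -3.6 -2.9
porc 0 -5.1 -4.5
porc 0.001 -6.7 -6.1
porc 0.002 -8.3 -7.7
porc 0.003 -9.9 -9.4
brass -0.003 4.2 2.9
brass -0.002 2.6 1.3
brass -0.001 1.0 -0.4
brass 0 -0.6 -2.0
brass 0.001 -2.2 -3.6
brass 0.002 -3.8 -5.3
brass 0.003 -5.4 -6.9
```

Run:
```python
from off import *
from g import fit
from scipy.optimize import least_squares
O={"w1":{"eef_pos":[.55222457,-.05730677,.17435845],"eef_rot":[2.82337533e-04,9.91477129e-01,-1.30279212e-01,5.91961428e-04]},"w2":{"eef_pos":[.5373,-.041,.1355],"eef_rot":[0.0005,.9914,-.1307,.002]}}
T=[(0,.01225),(.0015,.01225),(.003,.011),(.020,.0106),(.023,.009),(.0255,.006),(.027,.001)]
D=[(0,.03),(.012,.03)]
def box(c,x,y,z0,prof):
    P=np.array([proj(c,[x+r*np.cos(a),y+r*np.sin(a),z0+h]) for h,r in prof for a in np.linspace(0,6.28,49)]);return np.r_[(P.min(0)+P.max(0))/2,P.max(0)-P.min(0)]
for n,o in O.items():
    im=cv2.imread(f"pics/{n}.png")[:,:,::-1].copy();c=cam("wrist",o);f=fit(im,c,[.559,-.0425,.012])
    h=cv2.cvtColor(im,cv2.COLOR_RGB2HSV);u,v=f["disc"][0]
    m=cv2.inRange(h,np.array((0,90,20)),np.array((12,255,140)))|cv2.inRange(h,np.array((168,90,20)),np.array((180,255,140)))
    k=np.zeros_like(m);k[int(v)-45:int(v)+45,int(u)-45:int(u)+45]=255;cc=max(cv2.findContours(m&k,0,1)[0],key=cv2.contourArea);bb=cv2.boundingRect(cc)
    for nm,b,z0,pr in(("disc",bb,0,D),("brass",f["brass"][1],.012,T)):
        mid=np.array([b[0]+(b[2]-1)/2,b[1]+(b[3]-1)/2])
        s=least_squares(lambda p:box(c,p[0],p[1],z0,pr)[:2]-mid,[.559,-.042]).x;print(n,nm,b,s.round(4),box(c,*s,z0,pr)[2:].round(1))
# porcelain in w6 likewise
o={"eef_pos":[0.6115426,0.19892067,0.12006558],"eef_rot":[0,.9914,-.131,0]};c=cam("wrist",o)
s=least_squares(lambda p:box(c,p[0],p[1],0,T)[:2]-[318.5,204],[.612,.199]).x;print("porc",s,box(c,*s,0,T)[2:])
```

```text
w1 disc (278, 158, 53, 52) [ 0.5586 -0.0423] [57.5 57.5]
w1 brass (293, 176, 22, 28) [ 0.5567 -0.0413] [23.6 27.3]
w2 disc (284, 145, 63, 61) [ 0.5587 -0.0426] [67.3 67.3]
w2 brass (302, 166, 26, 32) [ 0.557  -0.0416] [27.6 31.7]
porc [0.61124684 0.20003288] [27.24528526 32.43202173]
```

```bash
python3 -m pendant '[[-1,3,-2,0],[-2,7,-2,0],[-3,11,-2,0],[-4,15,-2,0],[-4.4,19,-2,0],[-4.4,23,-2,0],[-4.4,24.8,-2,0],[-4.4,24.8,-2,0],[-4.4,24.8,-2,0],[-4.4,24.8,-2,0],[-4.4,24.8,-2,0]]'
python3 - <<'E'
from h import *
o=ctrl.get_obs();im=imaging.camera("wrist");cv2.imwrite("pics/w8.png",im[:,:,::-1])
np.savez("pics/w8.npz",**{k:o[k] for k in("eef_pos","eef_rot")});print(o["eef_pos"],o["eef_rot"])
c=cam("wrist",o)
for z in(0,.012,.025,.033): print(z,proj(c,[.5587,-.0424,z]))
u,v=map(int,proj(c,[.5587,-.0424,.015]));x0,y0=max(0,u-50),max(0,v-50);cr=cv2.resize(im[y0:y0+100,x0:x0+100],None,fx=6,fy=6,interpolation=2);print(x0,y0);cv2.imwrite("pics/c8.png",cr[:,:,::-1])
E
```

```text
time_s: 11.83
eef_pos: [0.5066, -0.0267, 0.1252]
eef_rot: [-0.0, 0.992, -0.13, -0.001]
wrist_force: [-0.7, 0.6, -0.6]
opening: 0.233
grasp_force: 58.8
[ 0.50660964 -0.0266988   0.12523804] [-2.45312372e-04  9.91578182e-01 -1.29508108e-01 -5.46861055e-04]
0 [321.75977632 138.16790225]
0.012 [321.88355825 139.80481416]
0.025 [322.03224984 141.77113553]
0.033 [322.13241953 143.09579555]
271 90
```

View pics/c8.png

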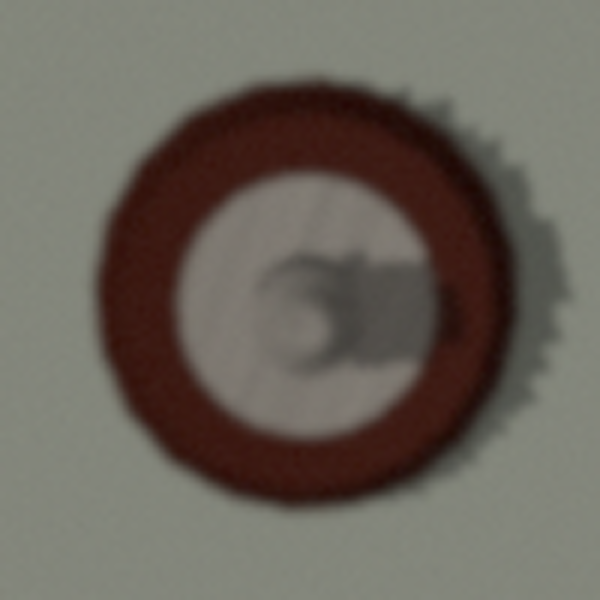

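The crop shows the bare gauge: steel plate centred at about (321.7,140.6) in the full picture, pin tip at about (321.2,142.9).

Run:
```python
from h import *
z=np.load("pics/w8.npz");c=cam("wrist",z);im=cv2.imread("pics/w8.png")[:,:,::-1].copy()
h=cv2.cvtColor(im,cv2.COLOR_RGB2HSV)
m=cv2.inRange(h,np.array((0,90,20)),np.array((12,255,140)))|cv2.inRange(h,np.array((168,90,20)),np.array((180,255,140)))
k=np.zeros_like(m);k[95:190,275:370]=255;m&=k
cs,hi=cv2.findContours(m,cv2.RETR_CCOMP,cv2.CHAIN_APPROX_NONE)
for q in sorted(cs,key=cv2.contourArea)[-2:]: e=cv2.fitEllipse(cv2.convexHull(q));print(e,plane(c,e[0],.012))
for u,zz in(((321.7,140.6),.012),((321.3,143),.033)): print(plane(c,u,zz))
```

```text
((321.5797119140625, 140.4282684326172), (45.8229866027832, 46.7955322265625), 0.8054328560829163) [ 0.55827782 -0.04203181  0.012     ]
((321.67510986328125, 138.59532165527344), (68.66931915283203, 69.39647674560547), 8.019660949707031) [ 0.55968498 -0.04248254  0.012     ]
[ 0.55811847 -0.04209179  0.012     ]
[ 0.55892838 -0.04181655  0.033     ]
```

```bash
python3 -m pendant '[[3,0.1,1,0],[5,0.1,2.5,0],[5.7,0.15,4,0],[5.7,0.15,5,0],[5.7,0.15,5.5,0],[5.7,0.15,5.7,0],[5.7,0.15,5.7,0],[5.7,0.15,5.7,0],[5.7,0.15,5.7,0]]'
```

```text
time_s: 12.63
eef_pos: [0.5617, -0.044, 0.0697]
eef_rot: [0.0, 0.992, -0.13, 0.001]
wrist_force: [0.4, 0.3, 0.6]
opening: 0.235
grasp_force: 58.8
```

```bash
python3 -m pendant '[[-0.05,-0.1,0.2,0],[-0.05,-0.1,0.5,0],[-0.05,-0.1,0.8,0],[-0.05,-0.1,1.0,0],[-0.05,-0.1,1.2,0],[-0.05,-0.1,1.2,0],[-0.05,-0.1,1.2,0]]'
```

```text
time_s: 13.22
eef_pos: [0.561, -0.0429, 0.0565]
eef_rot: [-0.0, 0.991, -0.13, -0.0]
wrist_force: [0.0, -0.4, 0.2]
opening: 0.234
grasp_force: 58.8
```

```bash
python3 -m pendant '[[0,0,0.1,0],[0,0,0.2,0],[0,0,0.3,0],[0,0,0.3,0],[0,0,0.3,0]]'; python3 -m pendant '[[0,0,0.05,0],[0,0,0.1,0],[0,0,0.15,0],[0,0,0.15,0]]'
```

```text
time_s: 13.63
eef_pos: [0.5611, -0.043, 0.0539]
eef_rot: [0.0, 0.991, -0.13, -0.0]
wrist_force: [-0.9, -0.2, 1.2]
opening: 0.233
grasp_force: 59.0
time_s: 13.97
eef_pos: [0.5614, -0.043, 0.0533]
eef_rot: [0.0, 0.992, -0.13, 0.0]
wrist_force: [-3.6, 0.2, 9.9]
opening: 0.233
grasp_force: 59.9
```

```bash
python3 -m pendant '[[0,0,-0.15,0],[-0.1,0,-0.15,0],[-0.1,0,-0.1,0],[-0.1,0,-0.05,0],[-0.1,0,0,0],[-0.1,0,0,0],[-0.1,0,0,0]]';python3 -m pendant '[[0,0,0.05,0],[0,0,0.05,0],[0,0,0.05,0]]'
```

```text
time_s: 14.55
eef_pos: [0.5604, -0.0428, 0.0528]
eef_rot: [0.0, 0.991, -0.13, 0.0]
wrist_force: [-2.4, 0.9, 6.3]
opening: 0.23
grasp_force: 59.6
time_s: 14.8
eef_pos: [0.5605, -0.0428, 0.0527]
eef_rot: [0.0, 0.992, -0.13, 0.0]
wrist_force: [-4.0, 0.4, 10.6]
opening: 0.235
grasp_force: 60.0
```

```bash
python3 -m pendant '[[0,0,-0.2,0],[-0.1,0,-0.2,0],[-0.1,0,-0.1,0],[-0.1,0,-0.05,0],[-0.1,0,0,0],[-0.1,0,0,0],[-0.1,0,0,0]]';python3 -m pendant '[[0,0,0.1,0],[0,0,0.1,0],[0,0,0.1,0]]'
```

```text
time_s: 15.38
eef_pos: [0.5599, -0.0427, 0.0527]
eef_rot: [0.0, 0.991, -0.13, 0.001]
wrist_force: [-1.3, -0.9, 9.1]
opening: 0.235
grasp_force: 59.8
time_s: 15.63
eef_pos: [0.5601, -0.0428, 0.0524]
eef_rot: [0.0, 0.992, -0.13, 0.001]
wrist_force: [-4.5, 0.1, 15.5]
opening: 0.234
grasp_force: 60.5
```

It stops on the taper (rim about 25.5 mm) with the position centred, so it is the tight one and goes to the dish.

```bash
python3 -m pendant '[[0,0,-1,0],[0,0,-2.5,0],[0,0,-5,0],[-1,4,-7.5,0],[-2,8,-7.5,0],[-3,12,-7.5,0],[-4,16,-7.5,0],[-5,20,-7.5,0],[-5.2,21.2,-7.5,0],[-5.2,21.2,-7.5,0],[-5.2,21.2,-7.5,0],[-5.2,21.2,-7.5,0]]'
python3 - <<'E'
from h import *
o=ctrl.get_obs();im=imaging.camera("wrist");cv2.imwrite("pics/w9.png",im[:,:,::-1]);print(o["eef_pos"])
np.savez("pics/w9.npz",**{k:o[k] for k in("eef_pos","eef_rot")})
c=cam("wrist",o);print(proj(c,[.4512,-.234,.011]),proj(c,[.4512+.050,-.234-.0135,.011]),plane(c,(320,290),.011))
cv2.imwrite("pics/c9.png",im[80:400,120:520,::-1])
E
```

```text
time_s: 16.63
eef_pos: [0.4544, -0.2331, 0.1256]
eef_rot: [-0.0, 0.991, -0.13, -0.0]
wrist_force: [-0.7, 0.5, -0.1]
opening: 0.231
grasp_force: 58.9
[ 0.45438139 -0.23307363  0.12556667]
[321.64416004 205.15855266] [321.97138918 146.35160262] [ 0.3654247  -0.20963925  0.011     ]
```

View pics/c9.png

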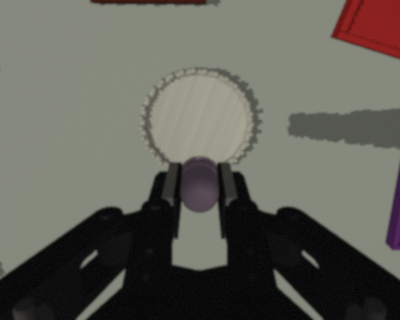

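The dish is centred at about (316,206), matching the prediction, with the thimble held at (320,265). Lowering.

```bash
python3 -m pendant '[[0,0,3,0],[0,0,6,0],[0,0,8,0],[0,0,8.8,0],[0,0,9.2,0],[0,0,9.2,0],[0,0,9.2,0],[0,0,9.2,0]]';python3 -m pendant '[[0,0,0.05,0],[0,0,0.1,0],[0,0,0.15,0],[0,0,0.15,0]]'
```

```text
time_s: 17.35
eef_pos: [0.4554, -0.2344, 0.0352]
eef_rot: [0.001, 0.992, -0.13, 0.001]
wrist_force: [0.7, 0.6, 0.1]
opening: 0.234
grasp_force: 58.9
time_s: 17.68
eef_pos: [0.4544, -0.234, 0.0326]
eef_rot: [0.0, 0.991, -0.13, 0.0]
wrist_force: [0.5, 0.4, -0.4]
opening: 0.225
grasp_force: 58.9
```

```bash
python3 -m pendant '[[0,0,0.05,0],[0,0,0.1,0],[0,0,0.13,0],[0,0,0.13,0],[0,0,0.13,0]]'
```

```text
time_s: 18.1
eef_pos: [0.4543, -0.234, 0.0314]
eef_rot: [0.0, 0.991, -0.13, -0.0]
wrist_force: [-3.0, 0.1, 6.4]
opening: 0.233
grasp_force: 59.6
```

```bash
python3 -m pendant '[[0,0,0,0],[0,0,0,0],[0,0,0,0],[0,0,0,0],[0,0,-1,0],[0,0,-3,0],[0,0,-6,0],[0,0,-9,0],[0,0,-9,0],[0,0,-9,0]]' 0.5
python3 - <<'E'
from th import *
o=ctrl.get_obs();im=imaging.camera("wrist");cv2.imwrite("pics/w10.png",im[:,:,::-1])
b=meas(im,o,[.4514,-.233,.017]);print(o["opening"],b[1:],plane(b[0],b[1],.018),proj(b[0],[.4514,-.233,.018]))
E
python3 -m pendant '[[-10.1,-43.8,0,0],[-10.1,-43.8,0,0],[-10.1,-43.8,0,0],[-10.1,-43.8,0,0],[-10.1,-43.8,0,0],[-10.1,-43.8,0,0],[-10.1,-43.8,0,0],[-10.1,-43.8,0,0],[-10.1,-43.8,0,0],[-10.1,-43.8,0,0],[-10.1,-43.8,0,0],[-10.1,-43.8,0,0]]'
python3 -m pendant '[[0,0,0,0],[0,0,0,0],[0,0,0,0]]'
python3 - <<'E'
from th import *
from scipy.optimize import least_squares
T=[(0,.01225),(.0015,.01225),(.003,.011),(.020,.0106),(.023,.009),(.0255,.006),(.027,.001)]
def box(c,x,y):
    P=np.array([proj(c,[x+r*np.cos(a),y+r*np.sin(a),h]) for h,r in T for a in np.linspace(0,6.28,49)]);return np.r_[(P.min(0)+P.max(0))/2,P.max(0)-P.min(0)]
o=ctrl.get_obs();im=imaging.camera("wrist");cv2.imwrite("pics/w11.png",im[:,:,::-1])
c,uv,b=meas(im,o,[.472,.216,.013]);print(o["eef_pos"],uv,b)
s=least_squares(lambda p:box(c,*p)[:2]-[b[0]+(b[2]-1)/2,b[1]+(b[3]-1)/2],[.472,.216]).x
z=np.load("pics/w5.npz");a=meas(cv2.imread("pics/w5.png")[:,:,::-1].copy(),z,[.472,.216,.013]);print("tri",tri((a[0],a[1]),(c,uv)))
Rm=R.from_quat(np.array(o["eef_rot"])[[1,2,3,0]]).as_matrix();print(s,box(c,*s)[2:],"delta cm",Rm.T@(np.r_[s,0]-o["eef_pos"])*100)
E
```

```text
time_s: 18.93
eef_pos: [0.4557, -0.2349, 0.1237]
eef_rot: [0.001, 0.991, -0.13, 0.002]
wrist_force: [0.1, 0.5, -0.4]
opening: 0.498
grasp_force: 0.0
0.49788314166419423 (array([318.05527355, 208.40834743]), (306, 194, 25, 31)) [ 0.45397061 -0.23334253  0.018     ] [318.44555778 211.21602814]
time_s: 19.98
eef_pos: [0.4682, 0.2204, 0.1198]
eef_rot: [-0.001, 0.992, -0.128, -0.001]
wrist_force: [-1.3, 0.2, 0.2]
opening: 0.498
grasp_force: 0.0
time_s: 20.23
eef_pos: [0.4692, 0.2142, 0.1202]
eef_rot: [0.0, 0.991, -0.131, -0.001]
wrist_force: [0.1, -1.2, -0.0]
opening: 0.501
grasp_force: 0.0
[0.46919193 0.21422379 0.12015269] [316.92226047 202.10040161] (305, 188, 25, 30)
tri (array([0.47240168, 0.21572964, 0.01351345]), np.float64(0.00010638082374906144))
[0.47034236 0.21619834] [27.28388535 32.42806827] delta cm [ 0.07913159 -0.23424012 12.0148987 ]
```

The first thimble stands upright in the dish. The second is at (0.471, 0.216), with height consistent.

```bash
python3 -m pendant '[[0.1,-0.2,3,0],[0.1,-0.2,6,0],[0.1,-0.2,8,0],[0.1,-0.2,9.1,0],[0.1,-0.2,9.4,0],[0.1,-0.2,9.4,0],[0.1,-0.2,9.4,0],[0.1,-0.2,9.4,0]]'
python3 -m pendant '[[0,0,0,0],[0,0,0,0],[0,0,0,0],[0,0,0,0],[0,0,0,0],[0,0,0,0],[0,0,0,0]]' 0.1
python3 -m pendant '[[0,0,-1,0],[0,0,-3,0],[0,0,-6,0],[0,0,-9.5,0],[0,0,-9.5,0],[0,0,-9.5,0],[0,0,-9.5,0]]'
python3 - <<'E'
from th import *
from off import sil
o=ctrl.get_obs();im=imaging.camera("wrist");cv2.imwrite("pics/w12.png",im[:,:,::-1])
c=cam("wrist",o);h=mask(im,c,np.array(o["eef_pos"])-[0,0,.013],40);cc=max(cv2.findContours(h,0,1)[0],key=cv2.contourArea);b=cv2.boundingRect(cc);print(b)
for x in(-.003,-.002,-.001,0,.001,.002,.003):
    lo,hi=sil(x,.0275);print(x,(lo[1]-b[1]+.5).round(1),(hi[1]-b[1]-b[3]+.5).round(1))
E
```

```text
time_s: 20.95
eef_pos: [0.4725, 0.2171, 0.0284]
eef_rot: [-0.0, 0.991, -0.13, 0.001]
wrist_force: [0.3, 0.2, -0.3]
opening: 0.501
grasp_force: 0.0
time_s: 21.53
eef_pos: [0.4722, 0.2173, 0.0283]
eef_rot: [-0.0, 0.992, -0.13, 0.001]
wrist_force: [-0.9, 0.1, 5.5]
opening: 0.237
grasp_force: 58.5
time_s: 22.12
eef_pos: [0.4711, 0.2172, 0.1225]
eef_rot: [-0.0, 0.992, -0.13, 0.0]
wrist_force: [0.0, 0.7, -0.6]
opening: 0.235
grasp_force: 58.7
(300, 235, 39, 54)
-0.003 1.6 3.3
-0.002 0.0 1.7
-0.001 -1.6 0.1
0 -3.1 -1.5
0.001 -4.7 -3.1
0.002 -6.3 -4.7
0.003 -7.9 -6.4
```

```bash
python3 -m pendant '[[2,3,0,0],[4.5,7,0,0],[7,10.5,0,0],[9.5,14,0,0],[12,17.5,0,0],[14,21,0,0],[15.3,22.8,0,0],[15.3,22.8,1,0],[15.3,22.8,3,0],[15.3,22.8,4.5,0],[15.3,22.8,5,0],[15.3,22.8,5,0]]'
python3 -m pendant '[[0,0,0,0],[0,0,0,0],[0,0,0,0]]'
```

```text
time_s: 23.17
eef_pos: [0.5579, -0.0418, 0.0691]
eef_rot: [-0.001, 0.991, -0.13, -0.003]
wrist_force: [-0.6, 0.1, -0.2]
opening: 0.233
grasp_force: 58.8
time_s: 23.42
eef_pos: [0.5609, -0.0426, 0.073]
eef_rot: [0.0, 0.992, -0.13, 0.001]
wrist_force: [0.8, -0.4, -0.7]
opening: 0.235
grasp_force: 58.8
```

```bash
python3 -m pendant '[[-0.1,0,0.3,0],[-0.1,0,0.7,0],[-0.1,0,1.1,0],[-0.1,0,1.4,0],[-0.1,0,1.5,0],[-0.1,0,1.5,0],[-0.1,0,1.5,0]]';python3 -m pendant '[[0,0,0.1,0],[0,0,0.2,0],[0,0,0.3,0],[0,0,0.4,0],[0,0,0.4,0]]'
```

```text
time_s: 24.0
eef_pos: [0.5592, -0.0424, 0.0568]
eef_rot: [-0.0, 0.991, -0.13, -0.0]
wrist_force: [-0.4, 0.0, 0.1]
opening: 0.231
grasp_force: 58.8
time_s: 24.42
eef_pos: [0.5591, -0.0424, 0.0528]
eef_rot: [-0.0, 0.991, -0.13, -0.0]
wrist_force: [-0.1, 0.1, 1.0]
opening: 0.237
grasp_force: 58.8
```

```bash
python3 -m pendant '[[0,0,0.15,0],[0,0,0.3,0],[0,0,0.3,0],[0,0,0.3,0]]';python3 -m pendant '[[0,0,0.2,0],[0,0,0.4,0],[0,0,0.6,0],[0,0,0.6,0],[0,0,0.6,0]]'
```

```text
time_s: 24.75
eef_pos: [0.5591, -0.0424, 0.0498]
eef_rot: [-0.0, 0.991, -0.13, -0.0]
wrist_force: [0.2, -0.0, -0.7]
opening: 0.234
grasp_force: 58.8
time_s: 25.17
eef_pos: [0.559, -0.0424, 0.0437]
eef_rot: [-0.0, 0.991, -0.13, -0.0]
wrist_force: [0.7, -0.1, 0.4]
opening: 0.233
grasp_force: 58.8
```

```bash
python3 -m pendant '[[0,0,0.1,0],[0,0,0.2,0],[0,0,0.3,0],[0,0,0.3,0],[0,0,0.3,0]]';python3 -m pendant '[[0,0,0.04,0],[0,0,0.08,0],[0,0,0.08,0],[0,0,0.08,0]]'
```

```text
time_s: 25.58
eef_pos: [0.5592, -0.0424, 0.0409]
eef_rot: [-0.0, 0.991, -0.13, -0.0]
wrist_force: [0.1, -0.4, 0.1]
opening: 0.237
grasp_force: 58.8
time_s: 25.92
eef_pos: [0.5593, -0.0425, 0.0404]
eef_rot: [0.0, 0.991, -0.13, 0.0]
wrist_force: [-0.6, 1.6, 1.3]
opening: 0.232
grasp_force: 59.1
```

```bash
python3 -m pendant '[[0,0,0.03,0],[0,0,0.03,0],[0,0,0.03,0],[0,0,0.03,0]]'; python3 -m pendant '[[0,0,-1,0],[0,0,-2.5,0],[0,0,-4.5,0],[0,0,-7,0],[2,4,-8.5,0],[4,8,-8.5,0],[6,12,-8.5,0],[8,15.5,-8.5,0],[8.8,17.2,-8.5,0],[8.8,17.2,-8.5,0],[8.8,17.2,-8.5,0],[8.8,17.2,-8.5,0]]'
python3 - <<'E'
from h import *
o=ctrl.get_obs();im=imaging.camera("wrist");cv2.imwrite("pics/w13.png",im[:,:,::-1]);print(o["eef_pos"],proj(cam("wrist",o),[.6535,-.247,.006]))
E
```

```text
time_s: 26.25
eef_pos: [0.5593, -0.0425, 0.0404]
eef_rot: [0.0, 0.992, -0.13, 0.0]
wrist_force: [-2.7, -0.1, 4.9]
opening: 0.234
grasp_force: 59.4
time_s: 27.25
eef_pos: [0.5994, -0.2309, 0.1248]
eef_rot: [-0.0, 0.991, -0.13, -0.0]
wrist_force: [-1.1, 0.8, -0.4]
opening: 0.238
grasp_force: 58.8
[ 0.59944692 -0.23085001  0.12475438] [321.66959892 136.61857438]
```

View pics/w13.png

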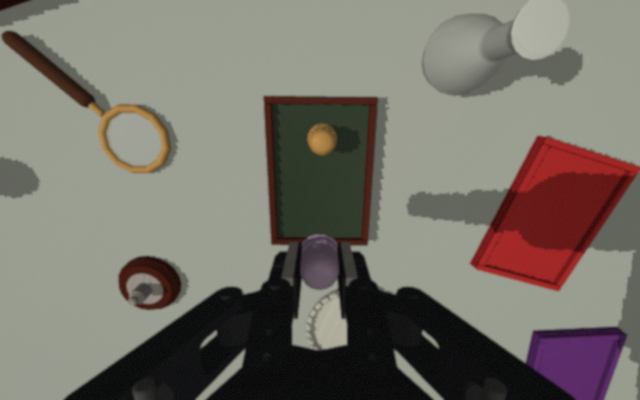

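The brass thimble stands in the tray at (321,138). The held thimble at (320,262) is over the tray's near half, so I'm lowering it.

```bash
python3 -m pendant '[[0,0,3,0],[0,0,6,0],[0,0,7.8,0],[0,0,8.5,0],[0,0,8.7,0],[0,0,8.7,0],[0,0,8.7,0],[0,0,8.7,0]]';python3 -m pendant '[[0,0,0.05,0],[0,0,0.1,0],[0,0,0.15,0],[0,0,0.15,0],[0,0,0.15,0]]'
```

```text
time_s: 27.97
eef_pos: [0.6011, -0.2318, 0.0399]
eef_rot: [0.001, 0.992, -0.13, 0.001]
wrist_force: [0.1, 0.2, -0.8]
opening: 0.237
grasp_force: 58.8
time_s: 28.38
eef_pos: [0.5998, -0.2314, 0.0365]
eef_rot: [-0.0, 0.991, -0.13, -0.0]
wrist_force: [0.6, -0.2, -0.3]
opening: 0.234
grasp_force: 58.8
```

```bash
python3 -m pendant '[[0,0,0.05,0],[0,0,0.12,0],[0,0,0.2,0],[0,0,0.24,0],[0,0,0.24,0],[0,0,0.24,0]]'
```

```text
time_s: 28.88
eef_pos: [0.5999, -0.2314, 0.0344]
eef_rot: [0.0, 0.991, -0.13, 0.0]
wrist_force: [-1.9, 0.5, 5.5]
opening: 0.237
grasp_force: 59.4
```

```bash
python3 -m pendant '[[0,0,0,0],[0,0,0,0],[0,0,0,0],[0,0,0,0],[0,0,-1,0],[0,0,-3,0],[0,0,-6,0],[-2,0,-10,0],[-3,0,-12,0],[-3,0,-12,0],[-3,0,-12,0],[-3,0,-12,0]]' 0.5
python3 - <<'E'
from h import *
o=ctrl.get_obs();im=imaging.camera("wrist");cv2.imwrite("pics/w14.png",im[:,:,::-1]);c=cam("wrist",o);print(o["eef_pos"],o["opening"])
for nm,X,lo,hi in(("brass",[.6535,-.247,.02],(10,100,60),(30,255,255)),("porc",[.598,-.231,.02],(140,25,40),(175,255,255))):
    u,v=map(int,proj(c,X));b=blobs(im,lo,hi,(u-35,max(0,v-35),u+35,v+35))[0];p=plane(c,b[1:3],.02)-[.6226,-.2376,0];print(nm,cv2.boundingRect(b[3]),"tray frame",p@[.966,-.259,0],p@[.259,.966,0])
E
```

```text
time_s: 29.88
eef_pos: [0.5708, -0.2235, 0.154]
eef_rot: [0.0, 0.991, -0.13, 0.0]
wrist_force: [0.1, -0.8, 0.0]
opening: 0.498
grasp_force: 0.0
[ 0.57081019 -0.22353093  0.15404859] 0.49814543659883964
brass (307, 86, 28, 31) tray frame 0.031180861368200242 -0.0006959616774090823
porc (307, 151, 25, 27) tray frame -0.02320320298000415 0.0006477858622904918
```

```bash
python3 -c "
from bench import workorder; print(workorder.hand_in())"
```

```text
the job is handed in; nothing more can be done
None
```

I've handed the job in at about 30 s of the 72 s. The brass thimble and the porcelain one that fitted stand in the wooden tray, and the one that stopped on the taper is in the silver dish. All three looked upright after release, but the hand-in returned no verdict.

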